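Open the wash-kit chest with the two-stage catch

TASK

Open the grey wash-kit chest on the veranda table: slide its safety tab gently sideways until you feel it come up against its end stop, then lift the main latch well up clear of the lid, and only then raise the lid so that it stands clearly open by itself. Do not ram the tab against its stop, do not wrench at the latch while the tab still holds it, leave the other things on the table where they are, and let go of everything at the end.

Things in the scene. Friction and masses are not known exactly. Their poses are not given: they have to be found in the camera images.
- case: grey plastic wash-kit chest, 260 x 300 x 90 mm (x, y, z), immovable. Origin: centre of its underside; x points from its front (robot's side) to its back, y to the left seen from the front, z up. The front 100 mm is a solid deck 90 mm high with the catch: latch on the right, safety tab left of it. Behind lies the compartment under the lid. Offsets below are in this frame, all shut
- tab_fin (a point): centre of the upright black fin of the safety tab (30 mm in x, 12 in y, 42 high, top 152 mm above the table), at (-70, 16, 131) mm when the tab joint is 0. It stands on a sliding plate (34 x 70 mm, top at 112 mm, from 26 mm right to 44 mm left of the fin). Push the fin from its right side or pinch it from above
- tab (a joint): slide of the tab, m, grows to the left (chest's +y); starts at 0 to 0.003, about 4 N of rubbing, stays where left. Its steel tongue (top at 108 mm) lies over the latch and clears it only in the last 2 mm before a rigid end stop. The stop comes anywhere from 0.009 to 0.035, differing from chest to chest: feel for the sharp rise of force. Over 20 N on the stop is ramming
- latch_grip (a point): middle of the grip bar of the main latch: a round steel bar, 12 mm thick, along y, free for 48 mm between the two uprights of its stirrup; at (-18, -40, 140) mm when the latch is down; nothing between it and the latch bar, whose top is at 100 mm
- latch_hinge (a point): hinge axis of the main latch (along the chest's y), at (-115, -40, 98) mm, fixed to the chest
- latch (a joint): angle of the main latch, rad: 0 = flat, nose over the lid's front edge; grows to 1.2 as the grip bar goes up and towards the chest's front. Stiff hinge (0.2 N m), stays where left. Over 0.85 is well up; 1.0 is good. With the tongue over it, it stops at about 0.05; over 40 N on the tongue (some 18 N at the grip) is wrenching
- lid_grip (a point): middle of the grip bar of the lid: a like round steel bar, 12 mm thick, along y, free for 52 mm between its uprights, at (-18, 105, 140) mm when the lid is shut; the lid's top is at 90 mm
- lid_hinge (a point): hinge axis of the lid (along the chest's y), at (130, 0, 86) mm, fixed to the chest
- lid (a joint): angle of the lid, rad: 0 = shut; grows to 1.3 as its front edge goes up and back. Stiff hinge (0.45 N m, about 6 N at the grip), stays where left. Blocked by the latch until that is lifted. Over 0.55 counts as clearly open; 0.75 is good
- basin: blue enamel basin, 260 mm across, 85 mm high, on the table; origin at the centre of its underside; leave it alone
- cup: white hard plastic cup, 76 mm across, 95 mm high, upright; origin at the centre of its underside; leave it alone
- dispenser: white plastic push dispenser, 68 mm across, 175 mm high, upright; origin at the centre of its underside; leave it alone

How it is judged:
On the way, in this order (a step that is already met when the one before it is completed fails the run):
1. the safety tab is slid aside while the latch is still down and the lid shut (value of joint tab above 0.0065 m and value of joint latch below 0.1 rad and value of joint lid below 0.05 rad), for 0.1 s.
2. the latch is lifted well up (over 0.85 rad) while the lid is still shut (value of joint latch above 0.85 rad and value of joint lid below 0.05 rad), for 0.1 s.
3. the lid is raised (over 0.55 rad) (value of joint lid above 0.55 rad), for 0.1 s.
At the end, for the whole second after the job is handed in: The tab is slid aside (at least 6.5 mm), the latch stands up (over 0.85 rad) and the lid stands open (over 0.55 rad), all at rest (value of joint tab above 0.0065 m and value of joint latch above 0.85 rad and value of joint lid above 0.55 rad and velocity of joint lid between -0.05 and 0.05 rad/s and velocity of joint latch between -0.05 and 0.05 rad/s); the robot touches nothing.
It fails at once if the tab is rammed: its tongue presses on the end stop with over 20 N (contact force between tongue_c0 and case_c0 above 20 N).
It fails at once if the locked latch is wrenched: it presses on the tab's tongue with over 40 N (contact force between tongue_c0 and latch_c0 above 40 N).
It fails at once if a bystander (basin, cup, dispenser) is moved by over 20 mm (distance of any of basin, cup, dispenser from where it was at the start of the episode above 0.02 m).
It also fails if it takes over 64 s, if anything falls off the work surface, if the arm or the gripper's body presses on something with over 40 N, if the wrist force passes 120 N, or if a joint passes its speed limit or range.

ROBOT

A 6-joint arm with a two-finger parallel gripper is mounted at the origin on the work surface. World frame = base frame: x ahead of the robot, y to its left, z up, the work surface at z = 0. Lengths are in m, angles in rad, forces in N, time in s.
With the tool pointing down it reaches from about 0.275 to 1 m from the base axis. Payload 8.4 kg.
Tool frame: the origin (TCP) lies at the very end of the fingers, on their centre line; the grasp point (between the pads) lies 19 mm behind it; z points along the fingers, y is the line along which they close (so a half turn about z gives the same grasp; the last joint's range is limited). The gripper opens to 85 mm and grips with 20 to 120 N. Pads are 22 mm wide; open, the fingers measure 114 mm over their backs; the gripper's body (76 mm by 85 mm) begins 54 mm behind the grasp point. The pads swing forward as they close: fully open they stand 13 mm farther back than shut.
Start: joints at [1.291, 0.353, 1.633, -0, 1.155, -0.002], TCP at [0.171, 0.601, 0.231] pointing down, gripper open.
Joint ranges: [-2.63, 2.63], [-0.92, 2.1], [0.06, 2.66], [-1.3, 4.44], [0, 2.69], [-3.02, 3.02]. Speed limits (rad/s): [2.22, 2.22, 2.79, 3.14, 3.14, 3.14].

INTERFACE

Orientations are given as a unit quaternion [w, x, y, z].
In Python, from plant import robot gives the robot as it stands. The module is installed in compiled form; this text tells all that it offers. Calls block until the motion is done:
- robot.move_pose(position, orientation): joint-space move of the TCP to a pose.
- robot.move_l(position, rotation=None, max_speed=0.15, until_force=None): straight line of the TCP; rotation=None keeps the orientation; max_speed is the mean speed in m/s. With until_force (N) it stops when the force on the tool has changed by that much, and returns True; else False.
- robot.move_joints(angles): joint-space move.
- robot.grip(opening, force=None): opening from 0.0 (shut) to 1.0 (fully open); force is the grip in N (None keeps the last); returns when the fingers have stopped.
- robot.wait(seconds).
- robot.ik(position, orientation): joint angles nearest the present ones, or None.
- robot.state(): the state.
- robot.get_image(name): name is "scene" or "top" or "wrist"; returns the picture (400x640x3 uint8, blue, green, red); there is no depth.
- robot.calibration(name): a dict with "fovy" (degrees; the focal length in pixels is half the picture's height over the tangent of half this angle, whatever the lens; pixels are square), "cx", "cy" (the principal point, pixels), "R" (3x3) and "t" (3): a world point X has camera coordinates R X + t; the wrist camera has in their place "tool_from_camera" (4x4, takes a point from camera to tool coordinates, whose origin is the TCP and whose axes are the flange's). Camera axes: x right, y down, z forward; pixel columns grow to the right and rows downward; lengths in m; the calibration is good to about 2 mm. A picture is of the moment at which its call begins: read the wrist's pose just before it. calibration takes no time and is no camera call.
A pose or a line that the arm cannot do raises robot.Unreachable and nothing moves.
- robot.hand_in(): hands the job in; it is judged then, once.
Trained networks look in the newest picture that a camera, given by its name, has taken for a name from the list of things; names that differ only in an ending like _2 or _b are one class to them, and where a whole thing is asked for, a point or a joint stands for the part that bears it (a point fixed in the world has none). Each returns a list of dicts, best first, with "conf" (0 to 1); they miss things now and then, are a little off and sometimes report something else, mostly with a low value. They report only what shows in the picture. A call takes as long as a camera call.
- robot.search_frame(thing, camera): "box" ([left, top, right, bottom] in pixels, round what is visible of it).
The state is a dict: "time": time; "q": joint angles; "qvel": joint speeds; "joint_torque": joint torques, N m; "tcp_pos": TCP position; "orientation": TCP orientation; "ft_force": force on the tool from outside, world axes, zero at the start; "wrist_torque": the same for the moment, N m; "finger_gap": opening from 0.0 (shut) to 1.0 (fully open); "gripper_force": force on a finger pad.
Only numpy, scipy, OpenCV 4.12 (cv2) and the standard library are available. Lean on these libraries where they do the work, as an engineer would, in place of code of your own. Each camera call takes 0.05 s, during which the arm holds its last target. There are 200 camera calls.

## Working session

There is one attempt and no reset: what is moved stays moved. The work goes in short steps, each a Python script; the robot and the scene stay as the last script left them, time stands still between calls to the robot, and variables do not carry over. Pictures are saved under pics/ and viewed, at most 10 in all, crops included, and the job is handed in when it is done.

```bash
mkdir -p pics; python3 - <<'E'
from plant import robot
import cv2
s=robot.state();print(s['time'],s['tcp_pos'],s['orientation'])
for c in("top","scene"):
    im=robot.get_image(c);cv2.imwrite(f"pics/{c}0.png",im)
    k=robot.calibration(c);print(c,k['fovy'],k['cx'],k['cy'],k['R'],k['t'])
    for n in("case","tab_fin","latch_grip","lid_grip","basin","cup","dispenser"):
        print(n,[(d['box'],round(d['conf'],2)) for d in robot.search_frame(n,c)[:2]])
print(robot.calibration("wrist"))
E
```

```text
0.0 [0.17124854 0.60058175 0.23055856] [-1.07241519e-04  1.38428740e-01  9.90372149e-01 -6.92016929e-04]
top 43.41209497271407 318.1482799949578 195.40713204639243 [[-3.08739377e-02 -9.99508239e-01 -5.48453669e-03]
 [-9.78755996e-01  3.13447337e-02 -2.02618382e-01]
 [ 2.02690654e-01 -8.87604139e-04 -9.79242417e-01]] [0.03303875 0.62263091 1.53548454]
case [([243.9, 164.7, 342.2, 252.1], 0.7), ([270.3, 220.3, 305.5, 232.5], 0.23)]
tab_fin [([271.9, 222.7, 308.0, 231.2], 0.88)]
latch_grip [([289.2, 207.7, 316.2, 241.6], 0.71), ([242.2, 164.9, 340.4, 221.1], 0.6)]
lid_grip [([244.4, 164.0, 339.3, 217.4], 0.87)]
basin [([138.7, 143.8, 218.6, 223.5], 0.89), ([429.3, 216.6, 455.7, 238.4], 0.72)]
cup [([442.2, 164.3, 468.6, 192.4], 0.96), ([270.0, 219.9, 307.9, 233.3], 0.46)]
dispenser [([431.3, 219.1, 457.8, 239.6], 0.57)]
scene 42.13169792927894 312.24117931880704 199.87548358705448 [[ 0.8473843   0.53097923 -0.00094874]
 [ 0.39973954 -0.63911426 -0.65707021]
 [-0.34949698  0.55641174 -0.75382878]] [-0.54961026 -0.18416242  1.95472049]
case [([257.4, 141.0, 367.7, 242.3], 0.82)]
tab_fin [([289.5, 151.4, 309.4, 176.5], 0.63), ([256.1, 143.1, 371.8, 242.9], 0.56)]
latch_grip [([277.0, 169.6, 313.0, 189.6], 0.51), ([194.0, 246.7, 221.7, 292.9], 0.19)]
lid_grip [([283.6, 142.6, 367.1, 224.1], 0.78)]
basin [([348.1, 106.2, 423.4, 156.8], 0.94)]
cup [([226.0, 298.1, 249.7, 334.4], 0.6)]
dispenser [([194.4, 246.7, 219.2, 297.7], 0.59), ([347.4, 106.1, 423.0, 159.0], 0.2)]
{'fovy': 58.834598669483576, 'cx': 318.07658804559776, 'cy': 199.3293582810611, 'tool_from_camera': array([[ 4.48581526e-04, -9.45197685e-01, -3.26498293e-01,
         8.43574867e-02],
       [ 9.99999232e-01,  4.68137109e-05,  1.23839230e-03,
        -1.30542760e-04],
       [-1.15524094e-03, -3.26498597e-01,  9.45196980e-01,
        -1.41695528e-01],
       [ 0.00000000e+00,  0.00000000e+00,  0.00000000e+00,
         1.00000000e+00]])}
```

```bash
python3 - <<'E'
import cv2
a=cv2.imread("pics/top0.png")[140:265,220:365];b=cv2.imread("pics/scene0.png")[125:255,240:385]
cv2.imwrite("pics/top0c.png",cv2.resize(a,None,fx=4.8,fy=4.8,interpolation=2))
cv2.imwrite("pics/scene0c.png",cv2.resize(b,None,fx=4.5,fy=4.5,interpolation=2))
E
```

```text
(no output)
```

View pics/top0c.png

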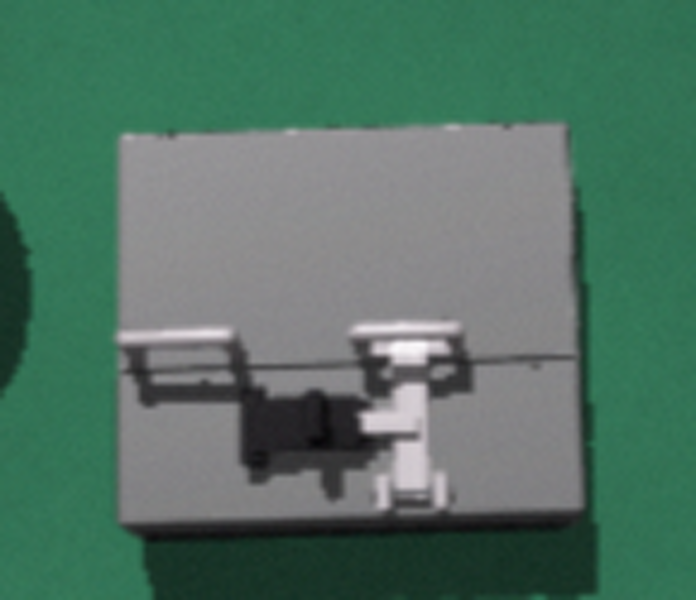

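View pics/scene0c.png

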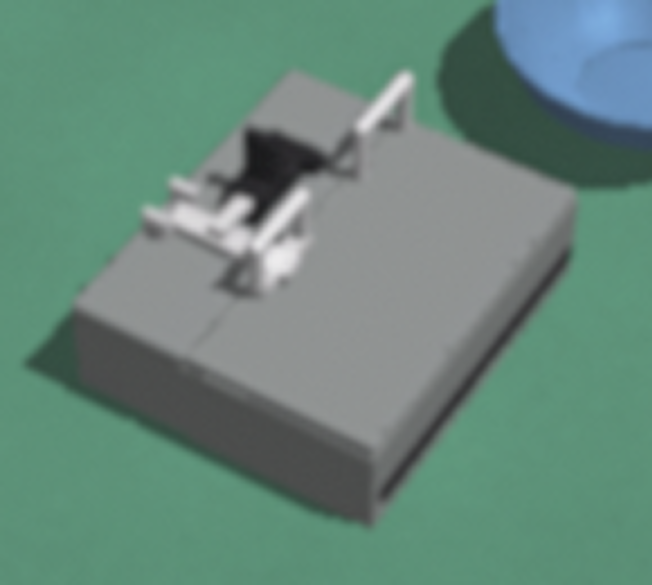

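Both crops show the chest clearly. In the top crop its top corners are at about (122,134), (567,124), (583,515) and (120,525), with the lid bar near (177,337), the latch bar near (406,329) and the fin top near (316,418). In the scene crop the top corners are at (295,70), (577,190), (375,450) and (77,303). I'll fit the chest pose to these points.

```bash
cat > h.py <<'E'
import numpy as np, cv2, json
from plant import robot
from scipy.optimize import least_squares
from scipy.spatial.transform import Rotation as Rot
def K(k):
    f=200/np.tan(np.radians(k['fovy'])/2);return np.array([[f,0,k['cx']],[0,f,k['cy']],[0,0,1]])
def proj(c,X):
    k=robot.calibration(c);x=(K(k)@(k['R']@X.T+k['t'][:,None]));return (x[:2]/x[2]).T
def world(p,q):  # q = x,y,yaw of case
    p=np.atleast_2d(p)/1000.;c,s=np.cos(q[2]),np.sin(q[2])
    return np.c_[q[0]+c*p[:,0]-s*p[:,1],q[1]+s*p[:,0]+c*p[:,1],p[:,2]]
E
python3 - <<'E'
from h import *
top={(130,150,90):(122,134),(130,-150,90):(567,124),(-130,-150,90):(583,515),(-130,150,90):(120,525),(-18,105,140):(177,337),(-18,-40,140):(406,329)}
sc={(-130,150,90):(295,70),(130,150,90):(577,190),(130,-150,90):(375,450),(-130,-150,90):(77,303),(-18,105,140):(384,102),(-18,-40,140):(281,219)}
A=np.array(list(top),float);a=(np.array(list(top.values()))+.5)/4.8-.5+[220,140]
B=np.array(list(sc),float);b=(np.array(list(sc.values()))+.5)/4.5-.5+[240,125]
for w in((1,1),(1,0),(0,1)):
    f=lambda q:np.r_[w[0]*(proj("top",world(A,q))-a).ravel(),w[1]*(proj("scene",world(B,q))-b).ravel()]
    r=least_squares(f,[.6,.1,0],loss='soft_l1');print(w,r.x,np.round(f(r.x),1).reshape(-1,2).tolist())
    if w==(1,1): q=r.x
fin=proj("top",world([-70,16,152],q)), "fin top y step",proj("top",world([-70,26,152],q))
print(fin,(np.array([316,418])+.5)/4.8-.5+[220,140])
for n,p in dict(fin=(-70,16,152),latch=(-18,-40,140),lid=(-18,105,140),hinge=(-115,-40,98)).items(): print(n,world(p,q))
E
```

```text
(1, 1) [ 0.58813798  0.09729751 -0.00227261] [[-1.5, -0.8], [0.4, -1.5], [0.2, -1.0], [-1.2, -0.3], [-0.6, -0.4], [-0.2, -0.1], [-1.2, -1.1], [0.1, -0.3], [-0.9, 0.3], [-2.5, -0.3], [-0.6, 0.3], [-1.0, 0.4]]
(1, 0) [ 0.58597036  0.09584297 -0.00744478] [[-0.8, -0.4], [1.1, -0.6], [0.5, -0.1], [-0.9, 0.2], [-0.1, 0.2], [0.3, 0.7], [-0.0, -0.0], [-0.0, -0.0], [-0.0, 0.0], [-0.0, -0.0], [-0.0, 0.0], [-0.0, 0.0]]
(0, 1) [ 0.59084001  0.09894325 -0.00090998] [[-0.0, -0.0], [-0.0, -0.0], [-0.0, -0.0], [-0.0, -0.0], [-0.0, -0.0], [-0.0, -0.0], [-0.4, -1.1], [1.0, -0.4], [0.2, 0.3], [-1.5, -0.2], [0.3, 0.3], [-0.0, 0.4]]
(array([[285.40930241, 225.12430336]]), 'fin top y step', array([[282.0422035 , 225.22247833]])) [285.4375 226.6875]
fin [[0.51817452 0.11345655 0.152     ]]
latch [[0.57004712 0.05733852 0.14      ]]
lid [[0.57037665 0.20233814 0.14      ]]
hinge [[0.47304737 0.05755896 0.098     ]]
```

```bash
cat >> h.py <<'E'
DOWN=np.array([0,0,1,0.])
def wproj(X,T):
    k=robot.calibration("wrist");C=np.linalg.inv(T@k['tool_from_camera'])
    x=K(k)@(C[:3,:3]@X.T+C[:3,3:]);return (x[:2]/x[2]).T
def tool():
    s=robot.state();T=np.eye(4);o=s['orientation'];T[:3,:3]=Rot.from_quat(np.r_[o[1:],o[0]]).as_matrix();T[:3,3]=s['tcp_pos'];return T
E
python3 - <<'E'
from h import *
robot.move_pose([.50,.10,.31],DOWN)
T=tool();im=robot.get_image("wrist");np.save("T1.npy",T)
cv2.imwrite("pics/w1.png",im);print(T,robot.state()['time'],robot.state()['ft_force'])
E
```

```text
[[-9.99999799e-01 -6.12682969e-04 -1.65640373e-04  4.99943656e-01]
 [-6.12708300e-04  9.99999801e-01  1.52920671e-04  1.00589143e-01]
 [ 1.65546648e-04  1.53022129e-04 -9.99999975e-01  3.09885048e-01]
 [ 0.00000000e+00  0.00000000e+00  0.00000000e+00  1.00000000e+00]] 3.0167 [ 0.67472181 -0.06442414 -0.05197782]
```

View pics/w1.png

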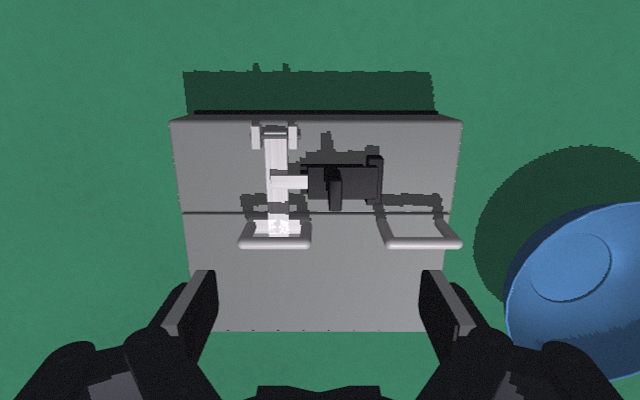

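The wrist picture has the chest front at the top. The latch bar is centred at (275,244), the lid bar at (420,244), the top front corners at (170,120) and (461,122), the seam ends at (182,213) and (449,213), and the back right corner at (191,331). I'll refit with these points.

```bash
python3 - <<'E'
from h import *
T=np.load("T1.npy")
d={(-130,-150,90):(170,121),(-130,150,90):(462,123),(130,-150,90):(191,331),(-18,-40,140):(275,243),(-18,105,140):(420,243),(-30,-150,90):(182,213)}
A=np.array(list(d),float);a=np.array(list(d.values()))
f=lambda q:(wproj(world(A,q),T)-a).ravel()
r=least_squares(f,[.588,.097,0],loss='soft_l1');q=r.x
print(q,np.round(f(q),1).reshape(-1,2).tolist())
P=dict(fin=(-70,16,152),finR=(-70,10,152),finL=(-70,22,152),finback=(-55,16,152),latch=(-18,-40,140),lid=(-18,105,140),hinge=(-115,-40,98))
for n,p in P.items(): print(n,world(p,q),wproj(world(p,q),T))
im=cv2.imread("pics/w1.png")
for p in P.values():
    u=wproj(world(p,q),T)[0];cv2.circle(im,tuple(int(round(4*v)) for v in u),4,(0,0,255),-1,shift=2)
cv2.imwrite("pics/w1c.png",cv2.resize(im[100:270,220:480],None,fx=3,fy=3))
E
```

```text
[ 0.58741691  0.09773404 -0.01077146] [[-3.7, -1.9], [3.7, -0.3], [2.1, 1.9], [-1.2, 0.8], [2.8, 2.3], [-4.0, -0.5]]
fin [[0.51759331 0.1144871  0.152     ]] [[333.29450314 197.7234324 ]]
finR [[0.51752868 0.10848744 0.152     ]] [[326.57189833 197.6509276 ]]
finL [[0.51765794 0.12048675 0.152     ]] [[340.01580978 197.7959232 ]]
finback [[0.53259244 0.11432553 0.152     ]] [[332.86666454 213.39240035]]
latch [[0.5689871  0.05793024 0.14      ]] [[273.76152248 243.79032595]]
lid [[0.57054893 0.20292183 0.14      ]] [[422.79646383 245.29778681]]
hinge [[0.47199273 0.05897505 0.098     ]] [[275.86873864 136.75000027]]
```

View pics/w1c.png

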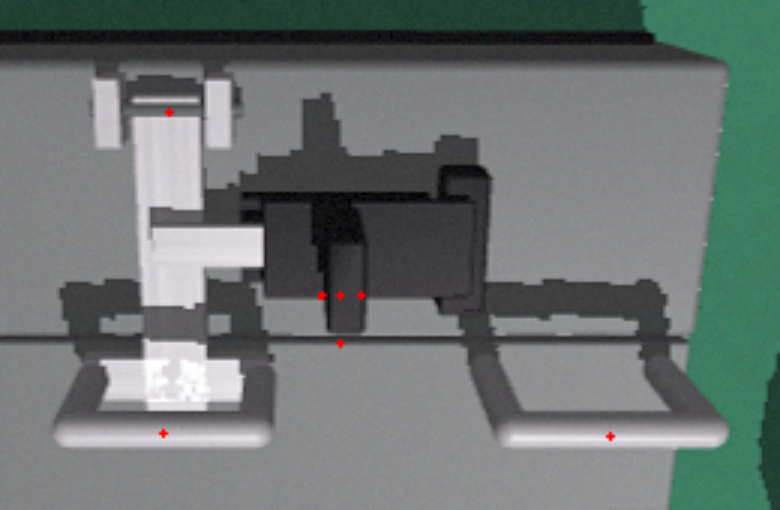

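The residuals grow with radius, which points to lens distortion. I'll add a k1 term and fit all three views jointly.

```bash
cat >> h.py <<'E'
def dist(p,c,k1):
    k=robot.calibration(c);f=K(k)[0,0];o=np.array([k['cx'],k['cy']]);d=(p-o)/f
    return o+f*d*(1+k1*(d**2).sum(1,keepdims=True))
E
python3 - <<'E'
from h import *
T=np.load("T1.npy")
d={(-130,-150,90):(170,121),(-130,150,90):(462,123),(130,-150,90):(191,331),(-18,-40,140):(275,243),(-18,105,140):(421.5,243),(-30,-150,90):(182,213)}
A=np.array(list(d),float);a=np.array(list(d.values()))
top={(130,150,90):(122,134),(130,-150,90):(567,124),(-130,-150,90):(583,515),(-130,150,90):(120,525),(-18,105,140):(177,337),(-18,-40,140):(406,329)}
sc={(-130,150,90):(295,70),(130,150,90):(577,190),(130,-150,90):(375,450),(-130,-150,90):(77,303),(-18,105,140):(384,102),(-18,-40,140):(281,219)}
B=np.array(list(top),float);b=(np.array(list(top.values()))+.5)/4.8-.5+[220,140]
C=np.array(list(sc),float);c=(np.array(list(sc.values()))+.5)/4.5-.5+[240,125]
fw=lambda q:(dist(wproj(world(A,q),T),"wrist",q[3])-a).ravel()
fa=lambda q:np.r_[fw(q),(dist(proj("top",world(B,q)),"top",q[3])-b).ravel()*2,(dist(proj("scene",world(C,q)),"scene",q[3])-c).ravel()]
for f in(fw,fa):
    r=least_squares(f,[.588,.097,0,0],loss='soft_l1');q=r.x
    print(q,np.round(f(q),1).reshape(-1,2).tolist())
    for n,p in dict(fin=(-70,16,152),latch=(-18,-40,140),lid=(-18,105,140)).items(): print(n,world(p,q),dist(wproj(world(p,q),T),"wrist",q[3]))
    # back-project fin-top centre/back from wrist: solve world xy at z=.152
    for u in((335.5,194),(335.5,209)):
        g=least_squares(lambda v:(dist(wproj(np.array([[v[0],v[1],.152]]),T),"wrist",q[3])-u).ravel(),[.52,.11]).x;print(u,g)
E
```

```text
[ 0.5868838   0.09823617 -0.00507034 -0.09386568] [[-0.6, 0.2], [0.5, -0.1], [6.2, -1.2], [-0.7, 0.4], [0.8, 0.8], [-1.6, -0.5]]
fin [[0.51696583 0.11459089 0.152     ]] [[333.41873656 197.0578216 ]]
latch [[0.56868122 0.05832795 0.14      ]] [[274.28577153 243.37777865]]
lid [[0.56941642 0.20332609 0.14      ]] [[422.29723117 243.8076583 ]]
(335.5, 194) [0.51409362 0.11639927]
(335.5, 209) [0.52834264 0.11664387]
[ 0.58683391  0.09770031 -0.0052207  -0.09534361] [[-1.0, 0.2], [0.0, -0.1], [5.8, -1.3], [-1.3, 0.3], [0.3, 0.8], [-2.1, -0.5], [-2.6, -1.0], [0.8, -1.9], [-0.2, -1.0], [-2.4, -0.3], [-1.3, -0.1], [-0.7, 0.8], [-1.3, -1.2], [-0.2, -0.4], [-1.4, 0.1], [-2.7, -0.6], [-0.8, 0.2], [-1.3, 0.1]]
fin [[0.51691839 0.11406554 0.152     ]] [[332.8306994  197.00707413]]
latch [[0.56862533 0.05779482 0.14      ]] [[273.73949516 243.32217442]]
lid [[0.56938233 0.20279285 0.14      ]] [[421.75106821 243.77315924]]
(335.5, 194) [0.5140936  0.11639933]
(335.5, 209) [0.52834268 0.11664394]
```

```bash
python3 - <<'E'
from h import *
robot.grip(0.0,60)
robot.move_pose([.517,.078,.20],DOWN)
print(robot.move_l([.517,.078,.126],max_speed=.06,until_force=8),robot.state()['tcp_pos'],robot.state()['time'])
f0=robot.state()['ft_force'][1]
print("approach",robot.move_l([.517,.130,.126],max_speed=.01,until_force=2.5))
s=robot.state();y0=s['tcp_pos'][1];print(y0,s['ft_force'][1]-f0,s['time'])
if y0<.115:
  y=y0;log=[]
  for i in range(45):
    y+=.001
    hit=robot.move_l([.517,y,.126],max_speed=.006,until_force=5)
    s=robot.state();F=s['ft_force'][1]-f0;log.append((i,round(s['tcp_pos'][1]-y0,4),round(F,1),hit))
    if hit or abs(F)>8.5: break
  print(log,s['time'])
E
```

```text
False [0.51728378 0.07804393 0.12638346] 5.6917
approach True
0.09637880420154694 -0.9758874775799139 7.9833
[(0, np.float64(0.0006), np.float64(-5.0), False), (1, np.float64(0.0019), np.float64(-5.0), False), (2, np.float64(0.0031), np.float64(-3.9), False), (3, np.float64(0.0041), np.float64(-4.3), False), (4, np.float64(0.0051), np.float64(-4.1), False), (5, np.float64(0.0061), np.float64(-4.7), False), (6, np.float64(0.007), np.float64(-3.7), False), (7, np.float64(0.0081), np.float64(-4.1), False), (8, np.float64(0.0091), np.float64(-4.3), False), (9, np.float64(0.01), np.float64(-5.0), False), (10, np.float64(0.0111), np.float64(-4.2), False), (11, np.float64(0.0121), np.float64(-4.8), False), (12, np.float64(0.0131), np.float64(-4.4), False), (13, np.float64(0.0141), np.float64(-4.3), False), (14, np.float64(0.0151), np.float64(-3.3), False), (15, np.float64(0.0161), np.float64(-4.2), False), (16, np.float64(0.0171), np.float64(-3.8), False), (17, np.float64(0.0181), np.float64(-3.6), False), (18, np.float64(0.018), np.float64(-1.6), True)] 13.9417
```

```bash
python3 - <<'E'
from h import *
robot.wait(.2);s=robot.state();y=s['tcp_pos'][1];print(y,s['ft_force'])
print(robot.move_l([.517,y+.004,.126],max_speed=.006,until_force=8))
s=robot.state();print(s['tcp_pos'],s['ft_force'],s['time'])
robot.move_l([.517,.085,.126],max_speed=.08)
robot.move_l([.517,.085,.22],max_speed=.15)
robot.move_pose([.50,.10,.31],DOWN)
T=tool();im=robot.get_image("wrist");np.save("T2.npy",T);cv2.imwrite("pics/w2.png",im)
cv2.imwrite("pics/w2c.png",cv2.resize(im[100:270,220:480],None,fx=3,fy=3));print(robot.state()['time'])
E
```

```text
0.11422065645100175 [-0.17438111  0.79281023  0.78625553]
True
[0.51517946 0.11427218 0.12482377] [-0.07317126 -1.75527516  0.61592186] 14.5833
16.3833
```

View pics/w2c.png

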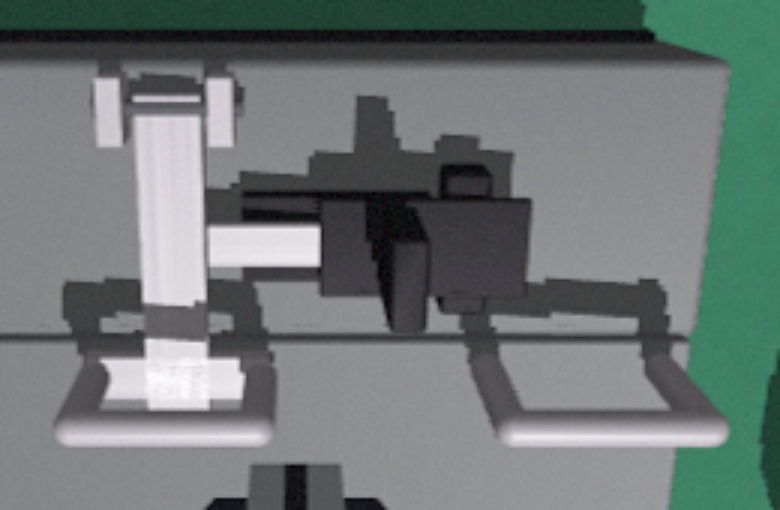

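The tongue is now clear of the latch bar: its end sits at about (208,245) in the crop and the fin has moved about 18 mm. The second push stopped at the same place. Next is the latch.

```bash
cat >> h.py <<'E'
Q=np.array([.5868,.098,-.0052])
def quat(t):
    R=np.array([[0,np.cos(t),np.sin(t)],[1,0,0],[0,np.sin(t),-np.cos(t)]])
    o=Rot.from_matrix(R).as_quat();return np.r_[o[3],o[:3]],R[:,2]
def bar(which,a):
    h,g,s=((-115,-40,98),(-18,-40,140),1) if which=="latch" else ((130,105,86),(-18,105,140),-1)
    dx,dz=g[0]-h[0],g[2]-h[2];c,n=np.cos(a),s*np.sin(a)
    return world([h[0]+c*dx-n*dz,h[1],h[2]+n*dx+c*dz],Q)[0]
def pose(which,a,t,depth=.017,back=0.):
    o,z=quat(t);return bar(which,a)+z*(depth-back),o
E
python3 - <<'E'
from h import *
for w,sg in(("latch",.5),("lid",-.4)):
  for a in(0,.5,1.05 if w=="latch" else .8):
    for b in(0,.08):
      p,o=pose(w,a,sg*a,back=b);j=robot.ik(p,o);print(w,a,b,p.round(3),None if j is None else np.round(j,2))
p,o=pose("latch",0,0,back=.07);robot.grip(.45);robot.move_pose(p,o)
p,o=pose("latch",0,0);print(robot.move_l(p,max_speed=.08,until_force=8))
s=robot.state();print(s['tcp_pos'],p,s['ft_force'],s['finger_gap'],s['time'])
T=tool();im=robot.get_image("wrist");cv2.imwrite("pics/w3.png",im)
E
```

```text
latch 0 0 [0.569 0.058 0.123] [ 0.1   0.4   1.84 -0.    0.9   0.1 ]
latch 0 0.08 [0.569 0.058 0.203] [ 0.1   0.3   1.78 -0.    1.06  0.1 ]
latch 0.5 0 [0.541 0.058 0.165] [ 0.12  0.2   2.05 -0.05  0.65  0.16]
latch 0.5 0.08 [0.521 0.058 0.242] [ 0.13  0.06  2.01 -0.04  0.83  0.15]
latch 1.05 0 [0.492 0.059 0.188] [ 0.18  0.    2.31 -0.28  0.32  0.42]
latch 1.05 0.08 [0.452 0.059 0.258] [ 0.2  -0.2   2.29 -0.19  0.54  0.34]
lid 0 0 [0.569 0.203 0.123] [ 0.34  0.44  1.77 -0.    0.93  0.34]
lid 0 0.08 [0.569 0.203 0.203] [ 0.34  0.35  1.71 -0.    1.09  0.34]
lid 0.5 0 [0.61  0.203 0.188] [0.29 0.52 1.48 0.06 1.33 0.27]
lid 0.5 0.08 [0.626 0.203 0.266] [0.28 0.49 1.37 0.06 1.48 0.27]
lid 0.8 0 [0.648 0.203 0.214] [0.26 0.63 1.27 0.08 1.55 0.25]
lid 0.8 0.08 [0.673 0.203 0.29 ] [0.25 0.62 1.12 0.08 1.71 0.25]
False
[0.56900804 0.05813235 0.12345931] [0.56859224 0.05809414 0.123     ] [0.51694581 0.28673944 0.3593618 ] 0.45292491773005844 19.1833
```

View pics/w3.png

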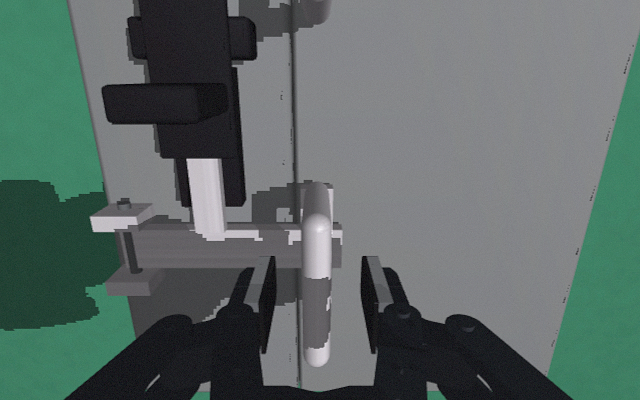

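The latch bar runs down column 317, between the fingers at about columns 268 and 368. It is well centred, so I'll grip and lift, with a force guard at the start.

```bash
python3 - <<'E'
from h import *
robot.grip(0.0,40);s=robot.state();print(s['finger_gap'],s['gripper_force'],s['ft_force'],s['time'])
log=[];ok=True
for a in(.05,.1,.15):
    p,o=pose("latch",a,.5*a);hit=robot.move_l(p,o,max_speed=.03,until_force=12)
    s=robot.state();log.append((a,hit,s['ft_force'].round(1).tolist()))
    if hit: ok=False;break
if ok:
  for a in np.arange(.25,1.06,.1):
    p,o=pose("latch",a,.5*a);hit=robot.move_l(p,o,max_speed=.06,until_force=30)
    s=robot.state();log.append((round(a,2),hit,s['ft_force'].round(1).tolist(),round(s['gripper_force'],1)))
    if hit: break
print(*log,sep='\n');print(s['tcp_pos'],p,s['finger_gap'],s['time'])
E
```

```text
0.12455564802549865 39.08843815326691 [-3.67327836 -0.62913639  5.79218915] 19.5917
(0.05, False, [-0.9, -0.5, -0.7])
(0.1, False, [-0.2, 0.3, -2.0])
(0.15, False, [-1.0, 0.6, -0.6])
(np.float64(0.25), False, [-0.0, -1.2, -0.5], 39.3)
(np.float64(0.35), False, [0.7, -0.7, 1.2], 39.4)
(np.float64(0.45), False, [1.5, -2.6, 2.6], 39.5)
(np.float64(0.55), False, [3.2, -2.8, 3.7], 39.7)
(np.float64(0.65), False, [3.6, -3.5, 5.6], 39.7)
(np.float64(0.75), False, [3.4, -3.6, 7.7], 39.9)
(np.float64(0.85), False, [3.1, -5.8, 8.0], 40.0)
(np.float64(0.95), False, [2.6, -5.7, 9.9], 40.2)
(np.float64(1.05), False, [2.1, -8.4, 12.0], 40.5)
[0.49407123 0.05849262 0.19036682] [0.49194663 0.05853701 0.18832753] 0.1185188412729978 23.4
```

```bash
python3 - <<'E'
from h import *
robot.grip(.4)
p,o=pose("latch",1.05,.525,back=.08);robot.move_l(p,o,max_speed=.08)
p,o=pose("lid",0,0,back=.13);robot.move_pose(p,o)
im=robot.get_image("scene");a=cv2.resize(im[105:255,230:390],None,fx=3.5,fy=3.5,interpolation=2)
p,o=pose("lid",0,0,back=.07);robot.move_l(p,o)
p,o=pose("lid",0,0);print(robot.move_l(p,max_speed=.08,until_force=8))
b=robot.get_image("wrist")[:,200:440];b=cv2.resize(b,(int(240*525/400),525))
cv2.imwrite("pics/c4.png",np.hstack([cv2.resize(a,(480,525)),b]))
s=robot.state();print(s['tcp_pos'],p,s['ft_force'],s['time'])
E
```

```text
False
[0.56980266 0.20327019 0.12360586] [0.56934624 0.20309218 0.123     ] [-0.34261544  0.41110355  0.48260837] 27.375
```

View pics/c4.png

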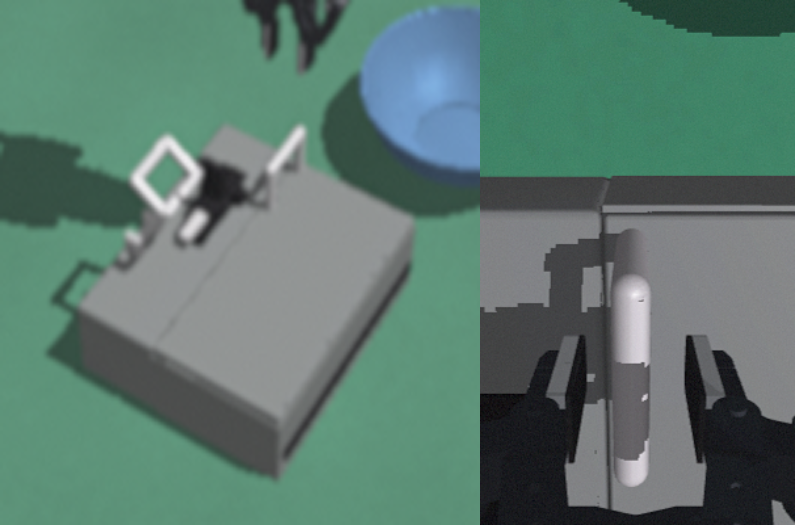

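In the scene half the latch stirrup stands up at about (168,175) and the lid is shut. In the wrist half the lid bar is at column 632, between the fingers at about columns 575 and 695. Now the lid.

```bash
python3 - <<'E'
from h import *
robot.grip(0.0,50);log=[]
for a in np.arange(.08,.83,.08):
    p,o=pose("lid",a,-.4*a);hit=robot.move_l(p,o,max_speed=.06,until_force=30)
    s=robot.state();log.append((round(a,2),hit,s['ft_force'].round(1).tolist()))
    if hit: break
print(*log,sep='\n');print(s['tcp_pos'],p,s['finger_gap'],s['time'])
if not hit:
    robot.grip(.4)
    p,o=pose("lid",a,-.4*a,back=.09);robot.move_l(p,o,max_speed=.08)
    robot.move_l(p+[-.05,.0,.12])
    im=robot.get_image("scene");cv2.imwrite("pics/s5.png",cv2.resize(im[60:350,170:450],None,fx=2,fy=2))
    s=robot.state();print(s['tcp_pos'],s['ft_force'],s['time'])
E
```

```text
(np.float64(0.08), False, [-5.9, 1.8, 1.4])
(np.float64(0.16), False, [-8.1, 2.0, 4.1])
(np.float64(0.24), False, [-8.3, 2.0, 4.3])
(np.float64(0.32), False, [-9.5, 0.9, 4.4])
(np.float64(0.4), False, [-10.6, 2.0, 5.9])
(np.float64(0.48), False, [-10.0, 1.3, 9.1])
(np.float64(0.56), False, [-9.9, 1.0, 10.5])
(np.float64(0.64), False, [-11.5, 0.5, 10.6])
(np.float64(0.72), False, [-10.4, 0.9, 12.5])
(np.float64(0.8), False, [-8.4, 0.8, 12.8])
[0.64609886 0.20316566 0.21583942] [0.64762211 0.20265733 0.21365386] 0.1167774297613407 31.2833
[0.62587683 0.2025286  0.41765056] [0.4615007  0.41517014 0.22195271] 33.9833
```

View pics/s5.png

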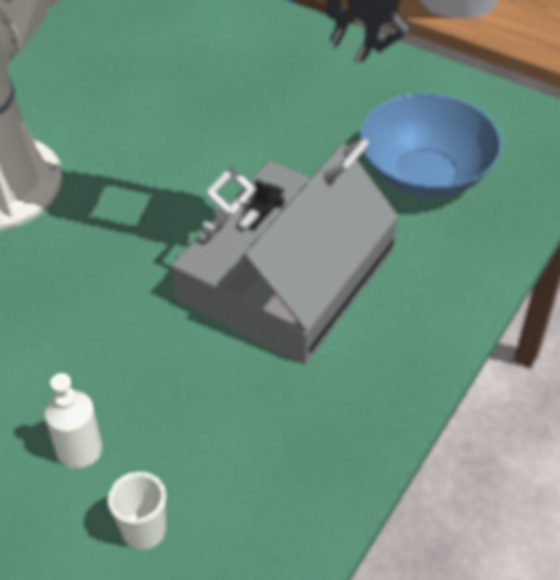

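The lid stands open (its edge runs from about (345,150) to (250,255)) and the latch is up at (232,190). The gripper is clear, and the basin, cup and dispenser stand where they were.

```bash
python3 -c "
from plant import robot
robot.wait(.3);print(robot.hand_in())"
```

```text
the job is handed in; nothing more can be done
None
```

I slid the safety tab gently to its end stop, lifted the latch well up and raised the lid so it stands open by itself; the gripper is clear, the other things look unmoved, and the job was handed in at about 34 s without a verdict being shown.

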